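# Lid the fresh label roll, then lift off the cover alone

### The job

Take the nested lid set by the handle of its cover, the two lids locked together, and lower it gently onto the canister that holds the full roll of labels (the other holds only a bare cardboard core) until the inner lid sits fully home, its two tabs in the notches of the rim. Then turn the cover until its slot lines up with the inner lid's T-shaped key and lift the cover alone straight up, leaving the inner lid seated and undisturbed, so that a drying bag can be laid between the lids: finish while still holding the cover level and still, about 8 cm above where it sat, over that canister. Leave both canisters where they stand and disturb nothing else.

Things in the scene. Friction and masses are not known exactly. Their poses are not given: they have to be found in the camera images.
- riser: Fixed plywood shelf on steel side frames, 720 mm wide and 255 mm deep, standing on the bench over some padded mailers. Origin under its middle, on the bench; its top, on which the canisters and the lid set stand, is 122 mm above the bench (z = 0.122).
- canister_a: Open round canister of bare aluminium, one of two alike: 104 mm outside, 96 mm inside, 76 mm tall, floor 5 mm thick, 0.9 kg, standing loose on the riser. In its rim, at its own +x and -x sides, are two notches 8 mm deep, 25 mm wide at the rim, narrowing to 17 mm. Origin at the centre of its underside, z up.
- canister_b: Open round canister of bare aluminium, one of two alike: 104 mm outside, 96 mm inside, 76 mm tall, floor 5 mm thick, 0.9 kg, standing loose on the riser. In its rim, at its own +x and -x sides, are two notches 8 mm deep, 25 mm wide at the rim, narrowing to 17 mm. Origin at the centre of its underside, z up.
- inner_lid: Inner lid, aluminium, about 0.18 kg. Origin: centre of its underside, on the riser at the start. A bevelled plug 91 mm across and 10 mm deep; then a flange 104 mm across, 4 mm thick, that rests on a canister's rim (fully home, the origin is 66 mm above the canister's); then a step 87 mm across up to z = 20 mm. In the flange's edge are the tabs, on its middle the post with the T-key.
- tab (a point): Tip of the inner lid's tab at its own +x, 58 mm from the axis; a like tab is at -x. The tabs are 9 mm wide, reach from z = 4 to 14 mm of the inner lid, show beside the cover and drop into the notches of a canister, either way round.
- key (a point): Middle of the top of the inner lid's T-key, 41 mm above the inner lid's origin: a bar 36 mm long along the lid's own x (in line with the tabs), 8 mm wide and 6 mm tall, on a post 10 mm thick; it stands up through the cover's slot.
- cover: Outer lid, aluminium, about 0.16 kg: a cap 98 mm across and 18 mm tall with a black bridge handle, standing loosely on the inner lid's flange, round its step. Origin: centre of its lower edge, 14 mm above the inner lid's origin when it sits there. Nothing stops or clicks when it is turned on the inner lid.
- slot (a point): Middle of the slot in the cover's top, 18 mm above its origin; slot 48 mm long (cover's x), 18 mm wide. Key across it, as at the start (cover's x 1.0 to 1.4 rad anticlockwise of inner lid's x from above): locked, the inner lid hangs from the cover with 3 mm vertical play. Key along it within 8 deg: the cover lifts off alone; turn it clockwise by that angle.
- handle (a point): Middle of the grip bar of the cover's handle: a bar along the cover's own y, 12 mm thick, 16 mm tall, 58 mm free between its two posts; 54 mm above the cover's origin. Take it from above, fingers closing along the cover's x. The key's top is 27 mm below this point.
- label_roll: Full roll of white labels, 72 mm across, 52 mm tall, standing on its end on the floor of one canister. Origin at the centre of its underside.
- bare_core: Bare brown cardboard core, 38 mm across, 52 mm tall, standing on the floor of the other canister. Origin at the centre of its underside.
- cutter: Bystander, not to be disturbed: yellow box cutter, 172 x 18 x 20 mm, lying on the riser.
- marker: Bystander, not to be disturbed: marker pen, 138 mm long, 17 mm thick, lying on the riser.
- flask: Bystander, not to be disturbed: dark green flask, 72 mm across, 250 mm tall, on the bench, back right.
- black_mug: Bystander, not to be disturbed: dark mug, 106 mm tall, on the bench, left of the riser.
- terminal: Bystander, not to be disturbed: black handheld terminal lying flat, 149 x 72 x 23 mm, on the bench, right of the riser.
- tags: Bystander, not to be disturbed: banded pile of hang tags, 91 x 56 x 19 mm, on the bench before the riser.
- notes: Bystander, not to be disturbed: block of yellow sticky notes, 75 x 76 x 26 mm, on the bench before the riser.
Not all that is in view belongs to the job. What is shaped like the canister_b but green is not meant.

How it is judged:
By the outcome, as a careful person would: the job done as asked, in the order asked, and still so for the second after the job is handed in, while the arm keeps its last pose, push and grip.
It also fails if it takes over 48 s, if anything falls off the work surface, if the arm or the gripper's body presses on something with over 40 N, if the wrist force passes 120 N, or if a joint passes its speed limit or range.

### The arm

A 6-joint arm with a two-finger parallel gripper is mounted at the origin on a cart in front of the work surface, level with it; the furniture and walls round the work are solid. World frame = base frame: x ahead of the robot, y to its left, z up, the work surface at z = 0. Lengths are in mm, angles in rad, forces in N, time in s.
With the tool pointing down it reaches from about 350 to 775 mm from the base axis. Payload 7.3 kg.
Tool frame: the origin (TCP) lies on the front face of the gripper's body, between the roots of the fingers; the fingertips stand 66 mm ahead of it and the grasp point (between the pads) lies 47 mm ahead of it (bot.tip_extent is the distance from the TCP to the fingertips, in mm); z points along the fingers, y is the line along which they close (so a half turn about z gives the same grasp; the last joint's range is limited). The gripper opens to 92 mm and grips with 3 to 60 N. Pads are 19 mm wide; open, the fingers measure 130 mm over their backs; the gripper's body (75 mm by 190 mm) begins 47 mm behind the grasp point.
Start: joints at [1.093, 0.342, 1.524, -0, 1.275, -0.146], TCP at [170.999, 496.385, 292.241] pointing down, gripper open.
Joint ranges: [-2.53, 2.53], [-0.77, 2.02], [0.04, 2.7], [-1, 4.14], [0.28, 2.66], [-3.11, 3.11]. Speed limits (rad/s): [2.57, 2.57, 3.14, 3.14, 3.14, 3.14].

### API

Orientations are given as [roll, pitch, yaw] about the fixed x, y, z axes, in that order (R = Rz(yaw) Ry(pitch) Rx(roll)).
In Python, from plant import readout, viewer, order, bot gives the robot as it stands.
- The arm moves only by the shell command python3 -m creep 'ROWS'. ROWS is text: rows parted by semicolons, each of 7 numbers parted by spaces: the shift along the world's x, y, z in m, then the turn, a rotation vector about the world's x, y, z in rad, then the opening in per cent of the stroke, from 0 (shut) to 100 (fully open). A call has 1 to 8 rows; each row shifts and turns the commanded pose from where the row before left it; what a row does not reach is not made up. A row lasts 1/12 s, in which the tool goes at most 41.7 mm and 7.16 degrees, less where a joint would pass 70% of its speed; a pose out of reach is approached as far as the arm can. A call is refused whole if a number of a shift passes 0.0417 or a number of a turn 0.125, either way. A call with a gripper value outside its range is refused whole. The fingers move at their own pace and stop on an object; the grip force is fixed at half the most. Time passes only in rows, so rows that do not move let the fingers close. It gives the time, the measured TCP pose, the force, the opening and the grip force at its end, in the units of the state.
- readout.get_obs(): the state, without advancing time (a new reading comes with each control period).
- viewer.capture(name): name is "scene" or "side" or "wrist"; returns the picture (400x640x3 uint8, red, green, blue); there is no depth.
- viewer.camera_info(name): a dict with "fx", "fy", "cx", "cy" (pixels), "origin" and "rotation" of the camera in the world. Camera axes: x right, y up, looking along -z (the intrinsics and any distortion apply to the point x, -y, -z); pixel columns grow to the right and rows downward; lengths in mm; the calibration is good to about 2 mm. The wrist camera is an equidistant fisheye: a pixel r from the principal point sees the ray r / f radians off the axis. A picture is of the moment at which its call begins: read the wrist's pose just before it. camera_info takes no time and is no camera call; for the wrist camera it gives the pose at the moment of the call.
- order.close_job(): hands the job in; it is judged then, once.
The state is a dict: "time": time; "joint_positions": joint angles; "dq": joint speeds; "tau": joint torques, N m; "tool_pos": TCP position; "tcp_rot": TCP orientation; "contact_force": force on the tool from outside, world axes, zero at the start; "moment": the same for the moment, N m; "grip_width": finger opening in mm; "finger_force": force on a finger pad.
Only numpy, scipy, OpenCV 4.12 (cv2) and the standard library are available. Lean on these libraries where they do the work, as an engineer would, in place of code of your own. Each camera call takes 0.05 s, during which the arm holds its last target. There are 200 camera calls.

## Working session

There is one attempt and no reset: what is moved stays moved. The work goes in short steps, Python scripts to look and compute and a shell command to move; the robot and the scene stay as the last step left them, time stands still between calls to the robot, and variables do not carry over. Pictures are saved under pics/ and viewed, at most 10 in all, crops included, and the job is handed in when it is done.

```bash
mkdir -p pics; ls; python3 - <<'E'
from plant import readout, viewer, order, bot
import cv2
o=readout.get_obs();print(o)
for n in("scene","side","wrist"):
    print(n,viewer.camera_info(n))
    cv2.imwrite(f"pics/{n}0.png",viewer.capture(n)[:,:,::-1])
E
```

```text
pics
{'time': 0.0, 'joint_positions': array([ 1.09301482e+00,  3.42732703e-01,  1.52506085e+00,  5.11601874e-06,
        1.27540305e+00, -1.45989853e-01]), 'dq': array([ 0.00104562, -0.00046881, -0.00132139, -0.00104371,  0.00186542,
        0.00125846]), 'tau': array([ 1.05975065e-03, -4.31243026e+01, -2.44222713e+01,  7.18846754e-02,
        5.59513725e-02, -1.32595487e-04]), 'tool_pos': array([170.83371294, 496.08401117, 291.52441126]), 'tcp_rot': array([-3.14000647e+00, -2.38169914e-04,  2.80979932e+00]), 'contact_force': array([-0.62188257, -0.87265682, -0.5338731 ]), 'moment': array([-0.0381887 , -0.03747985, -0.04023514]), 'finger_force': 0.0, 'grip_width': 91.83155169619556}
scene {'fx': 422.6387446230998, 'fy': 422.6387446230998, 'cx': 325.8184740801404, 'cy': 201.95065329688114, 'origin': array([-111.31014794, -612.26467982, 1176.25338248]), 'rotation': array([ 0.72910108,  0.018042  , -0.75555803])}
side {'fx': 517.6859491852557, 'fy': 517.6859491852557, 'cx': 316.65498226956163, 'cy': 201.26019316014046, 'origin': array([ 304.14085992, 1362.16438654, 1318.2331886 ]), 'rotation': array([ 0.82807413,  0.01443532, -2.97206067])}
wrist {'fx': 309.70691628693146, 'fy': 309.70691628693146, 'cx': 321.16652410392715, 'cy': 203.10859631724364, 'origin': array([102.2435507 , 519.6697389 , 384.57662592]), 'rotation': array([-2.72330914e-01,  5.39844215e-04,  1.23898964e+00])}
```

```bash
python3 - <<'E'
import cv2,numpy as np
a=cv2.imread("pics/scene0.png");b=cv2.imread("pics/side0.png")
cv2.imwrite("pics/sc_up.png",cv2.resize(a[60:360,80:480],(800,600),interpolation=cv2.INTER_CUBIC))
E
```

```text
(no output)
```

View pics/scene0.png

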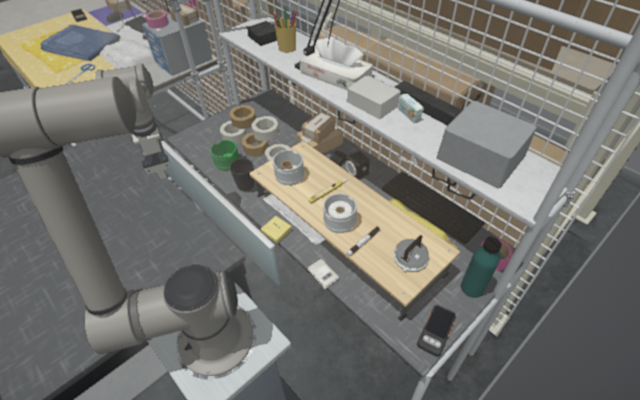

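View pics/side0.png

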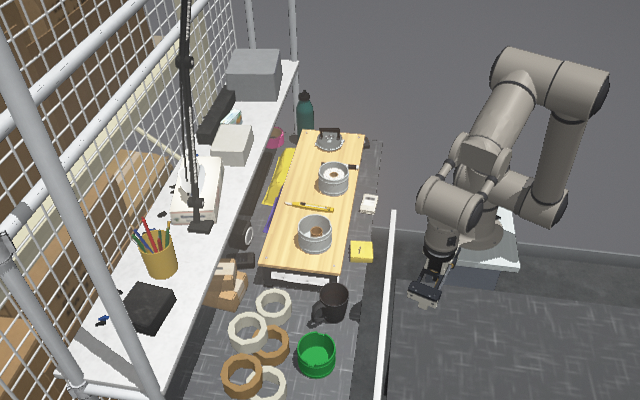

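The lid set (black handle) is at scene (411,254) and side (329,138). The canister with the white roll is at scene (340,212), the one with the brown core at (289,167), and the green decoy at (224,154). An upright panel stands between the start pose and the riser. I'll check this in a close crop.

```bash
cat > h.py <<'E'
import numpy as np,cv2
from scipy.spatial.transform import Rotation as R
from plant import readout, viewer, order, bot
def rays(n,uv,info=None):
    c=info or viewer.camera_info(n); uv=np.atleast_2d(np.array(uv,float))
    x=(uv[:,0]-c['cx'])/c['fx'];y=(uv[:,1]-c['cy'])/c['fy']
    if n=='wrist':
        r=np.hypot(x,y);s=np.where(r>1e-9,np.sin(r)/np.maximum(r,1e-9),1)
        d=np.c_[x*s,-y*s,-np.cos(r)]
    else: d=np.c_[x,-y,-np.ones(len(x))]
    return c['origin'],R.from_euler('xyz',c['rotation']).apply(d)
def plane(n,uv,z,info=None):
    o,d=rays(n,uv,info); return o+d*((z-o[2])/d[:,2])[:,None]
def tri(*nuv):
    A=0;b=0
    for n,uv in nuv:
        o,d=rays(n,uv);d=d[0]/np.linalg.norm(d);P=np.eye(3)-np.outer(d,d);A=A+P;b=b+P@o
    return np.linalg.solve(A,b)
def proj(n,X,info=None):
    c=info or viewer.camera_info(n)
    p=R.from_euler('xyz',c['rotation']).inv().apply(np.atleast_2d(X)-c['origin']);x,y,z=p[:,0],-p[:,1],-p[:,2]
    if n=='wrist':
        r=np.hypot(x,y);t=np.arctan2(r,z);k=t/np.maximum(r,1e-9)
    else:k=1/z
    return np.c_[c['cx']+c['fx']*x*k,c['cy']+c['fy']*y*k]
E
python3 - <<'E'
from h import *
np.set_printoptions(precision=1,suppress=True)
for n,a,b in(("canA rim",(289,160),(315,224)),("canB rim",(340,204),(334,173)),("lid",(411,258),(329,142)),("handle",(414,242),(329,130)),("panel end",(276,242),(394,211))):
    print(n,tri(("scene",a),("side",b)))
print(plane("scene",[(165,135),(276,240)],200))
print("shelf front",plane("scene",[(222,30),(537,208)],400), plane("scene",[(297,147),(457,253),(405,297),(252,172)],122))
a=cv2.imread("pics/scene0.png")[130:310,230:470];b=cv2.imread("pics/side0.png")[110:260,260:380]
cv2.imwrite("pics/crop.png",np.vstack([cv2.resize(a,(480,360),interpolation=3),]))
cv2.imwrite("pics/crop2.png",np.hstack([cv2.resize(a[70:150,80:210],(520,320),interpolation=2),cv2.resize(b[:60,30:100],(280,240),interpolation=2)][:1]))
E
```

```text
canA rim [515.  263.3 198. ]
canB rim [497.8   2.5 192.6]
lid [ 548.2 -255.3  127. ]
handle [ 551.3 -248.   191.4]
panel end [287.6  77.6 116.3]
[[277.9 682.2 200. ]
 [270.7  27.8 200. ]]
shelf front [[ 680.8  840.6  400. ]
 [ 704.6 -466.1  400. ]] [[ 634.   366.   122. ]
 [ 662.  -337.5  122. ]
 [ 435.7 -324.3  122. ]
 [ 429.6  376.   122. ]]
```

View pics/crop2.png

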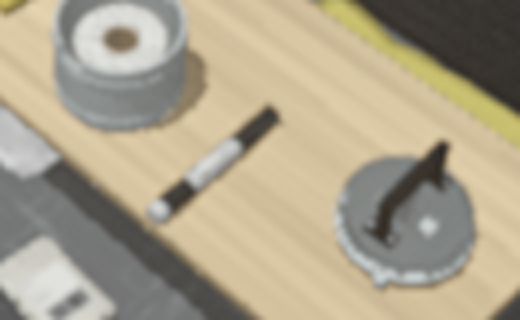

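The crop confirms the white roll sits in the middle canister. The lid set has its black handle bar at about crop (380,235)–(443,145), the key's light spot at (429,226), and one tab near (385,280). Next I'll work out the bar direction and the obstacle heights.

```bash
python3 - <<'E'
from h import *
np.set_printoptions(precision=1,suppress=True)
f=lambda u,v:(310+u/4,200+v/4)
p=plane("scene",[f(380,205),f(443,145)],198);print("bar",p,np.arctan2(*(p[1]-p[0])[[1,0]]))
p=plane("scene",[f(429,226)],163);print("key",p)
p=plane("scene",[f(406,220)],136);print("flange c",p)
pb=plane("scene",[(278,272)],0)[0];print("panel base",pb)
for z in(50,100,150,200,250,300):print(z,proj("scene",[pb+[0,0,z]])[0],proj("side",[pb+[0,0,z]])[0])
print("flask",plane("scene",[(475,288)],0))
print("shelf corner",tri(("scene",(537,208)),("side",(298,62))),tri(("scene",(222,30)),("side",(75,352))))
E
```

```text
bar [[ 507.2 -253.3  198. ]
 [ 580.3 -251.1  198. ]] 0.030807222328066812
key [[ 540.3 -276.6  163. ]]
flange c [[ 549.7 -252.5  136. ]]
panel base [272.2  53.1   0. ]
50 [276.4 263.4] [394.4 219.2]
100 [274.7 254.4] [395.7 208.8]
150 [272.9 244.8] [397.  197.9]
200 [271.  234.7] [398.4 186.6]
250 [268.9 223.9] [399.8 174.9]
300 [266.7 212.4] [401.3 162.7]
flask [[ 681.1 -422.4    0. ]]
shelf corner [ 715.7 -457.9  365. ] [797.9 925.7 395.7]
```

```bash
python3 -m creep '0.0286 -0.0245 0.006 0 0 0.045 100;0.0286 -0.0245 0.006 0 0 0.045 100;0.0286 -0.0245 0.006 0 0 0.045 100;0.0286 -0.0245 0.006 0 0 0.045 100;0.0286 -0.0245 0.006 0 0 0.045 100;0.0286 -0.0245 0.006 0 0 0.045 100;0.0286 -0.0245 0.006 0 0 0.045 100;0.0286 -0.0245 0.006 0 0 0.045 100' && python3 -m creep '0.014 -0.037 0 0 0 0 100;0.014 -0.037 0 0 0 0 100;0.014 -0.037 0 0 0 0 100;0.014 -0.037 0 0 0 0 100;0.014 -0.037 0 0 0 0 100;0.014 -0.037 0 0 0 0 100;0.014 -0.037 0 0 0 0 100;0.014 -0.037 0 0 0 0 100'
python3 - <<'E'
from h import *
o=readout.get_obs();print(o['tool_pos'],o['joint_positions'],o['tcp_rot'])
i=viewer.camera_info("wrist");np.save("wi1.npy",i,allow_pickle=True)
cv2.imwrite("pics/w1.png",viewer.capture("wrist")[:,:,::-1])
E
```

```text
time: 0.82
tool_pos: [400.8, 298.9, 340.4]
tcp_rot: [3.142, -0.0, -3.111]
contact_force: [0.4, 0.3, -0.5]
grip_width: 91.7
finger_force: 0.0
time: 1.48
tool_pos: [512.0, 2.4, 340.1]
tcp_rot: [3.141, -0.0, -3.114]
contact_force: [0.9, -0.2, 0.2]
grip_width: 91.8
finger_force: 0.0
[511.98083319   2.41667502 340.11204283] [-1.45147240e-01  2.84208568e-01  1.47314491e+00  1.74081508e-04
  1.38455006e+00 -1.74403565e+00] [ 3.14137057e+00 -2.76741363e-04 -3.11353280e+00]
```

View pics/w1.png

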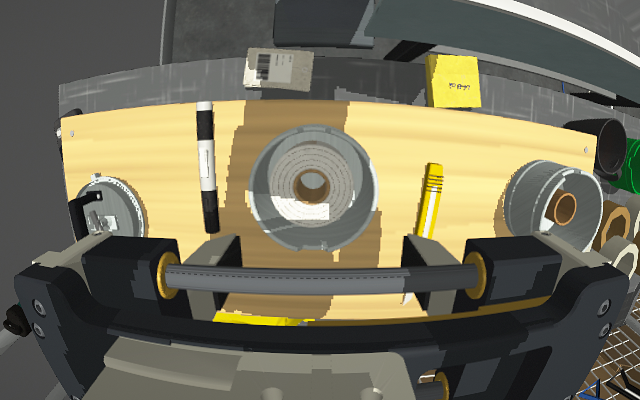

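The wrist view shows the label-roll canister at (313,188), with notch-like features near (323,245) and (318,128). The lid set is at (112,215), partly hidden by the gripper, the marker at (207,165) and the cutter at (430,215). I'll enlarge the rim.

```bash
python3 - <<'E'
from h import *
a=cv2.imread("pics/w1.png")[110:265,235:390]
cv2.imwrite("pics/w1c.png",cv2.resize(a,(600,600),interpolation=cv2.INTER_CUBIC))
E
```

```text
(no output)
```

View pics/w1c.png

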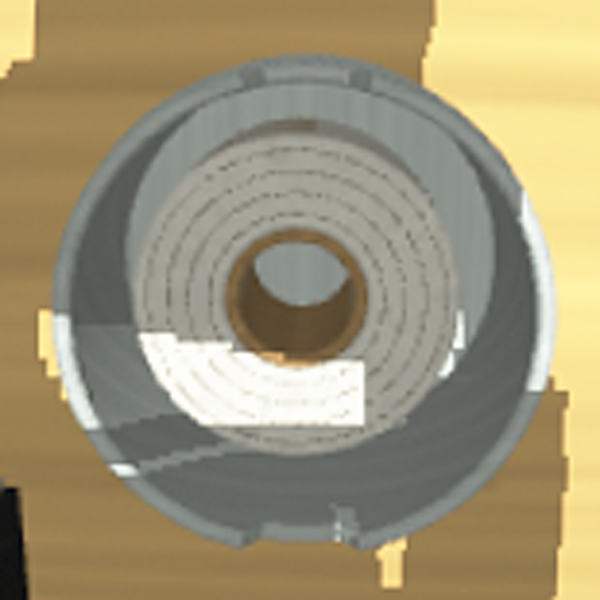

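```bash
python3 - <<'E'
from h import *
np.set_printoptions(precision=1,suppress=True)
i=np.load("wi1.npy",allow_pickle=True).item()
g=lambda L:[(235+u*155/600,110+v*155/600) for u,v in L]
e=plane("wrist",g([(53,290),(552,300),(310,54),(105,450),(540,395),(190,98),(430,97)]),198,i)
A=np.c_[2*e[:,:2],np.ones(len(e))];s=np.linalg.lstsq(A,(e[:,:2]**2).sum(1),rcond=None)[0]
print(e[:,:2],"centre",s[:2],"r",np.sqrt(s[2]+s[0]**2+s[1]**2))
n=plane("wrist",g([(252,75),(362,75),(248,540),(358,543)]),198,i)[:,:2];print(n)
a,b=n[:2].mean(0),n[2:].mean(0);d=b-a;print(a,b,(a+b)/2,np.arctan2(d[1],d[0]))
E
python3 -m creep '0.003 -0.040 0 0 0 0 100;0.003 -0.040 0 0 0 0 100;0.003 -0.040 0 0 0 0 100;0.003 -0.040 0 0 0 0 100;0.003 -0.040 0 0 0 0 100;0.003 -0.040 0 0 0 0 100;0 0 0 0 0 0 100'
python3 - <<'E'
from h import *
o=readout.get_obs();print(o['tool_pos'],o['joint_positions'],o['tcp_rot'])
i=viewer.camera_info("wrist");np.save("wi2.npy",i,allow_pickle=True)
a=viewer.capture("wrist")[:,:,::-1];cv2.imwrite("pics/w2.png",a)
cv2.imwrite("pics/w2c.png",cv2.resize(a[90:270,200:440],(800,600),interpolation=cv2.INTER_CUBIC))
E
```

```text
[[491.7 -55.4]
 [491.1  46.3]
 [443.5  -4. ]
 [526.  -45.4]
 [511.3  45.3]
 [452.6 -27.3]
 [451.2  19.6]] centre [496.2  -4. ] r 51.11206843609679
[[447.9 -15.2]
 [447.3   6.2]
 [545.6 -15. ]
 [545.6   8.7]]
[447.6  -4.5] [545.6  -3.2] [496.6  -3.8] 0.0139247870034847
time: 2.12
tool_pos: [529.4, -242.0, 339.0]
tcp_rot: [-3.139, -0.001, -3.119]
contact_force: [-1.0, 1.2, 0.7]
grip_width: 91.7
finger_force: 0.0
[ 529.36886834 -241.96513675  339.01596743] [-0.55930138  0.41958503  1.2765654  -0.00245785  1.445174   -2.15217516] [-3.13940763e+00 -1.11535617e-03 -3.11920879e+00]
```

View pics/w2c.png

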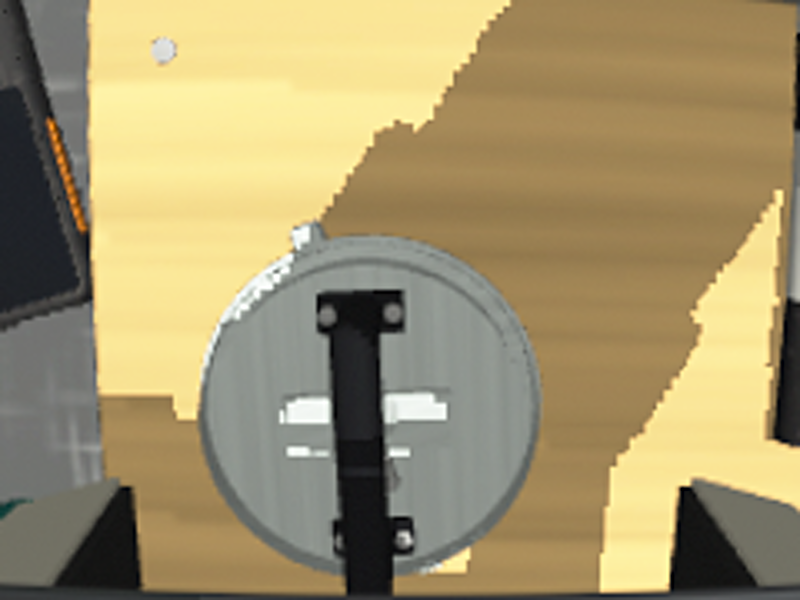

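The crop shows the handle bar running down the picture, with foot bolts at (327,316), (394,313) and (403,540). The tab tip is at (308,230), and the flange spans about x 200–540. Next I'll compute the lid pose.

```bash
python3 - <<'E'
from h import *
np.set_printoptions(precision=1,suppress=True)
i=np.load("wi2.npy",allow_pickle=True).item()
g=lambda L:[(200+u*.3,90+v*.3) for u,v in L]
e=plane("wrist",g([(200,410),(540,410),(375,236),(450,258),(510,315)]),136,i)[:,:2]
A=np.c_[2*e,np.ones(len(e))];s=np.linalg.lstsq(A,(e**2).sum(1),rcond=None)[0]
print("flange",s[:2],np.sqrt(s[2]+s[0]**2+s[1]**2))
b=plane("wrist",g([(327,316),(394,313),(403,540)]),156,i)[:,:2];print("bolts",b)
d=b[2]-b[1];print("bar dir",np.arctan2(d[1],d[0]),"bolt centre",(b[0]+b[2])/2)
t=plane("wrist",g([(330,320),(378,320),(335,440),(384,440)]),198,i)[:,:2];print(t);m=(t[:2].mean(0),t[2:].mean(0));d=m[1]-m[0];print("bartop",m,np.arctan2(d[1],d[0]))
tab=plane("wrist",g([(308,230)]),136,i)[0,:2];
for c in (s[:2],(b[0]+b[2])/2):
    d=tab-c;print("tab",tab,np.hypot(*d),np.arctan2(d[1],d[0]))
a=cv2.imread("pics/w2.png")
E
```

```text
flange [ 549.1 -252.7] 51.45356845280096
bolts [[ 516.8 -263.6]
 [ 515.6 -245.3]
 [ 583.3 -241.4]]
bar dir 0.05841786707364052 bolt centre [ 550.1 -252.5]
[[ 508.7 -259.9]
 [ 508.4 -248.7]
 [ 538.1 -258.6]
 [ 537.8 -246.8]]
bartop (array([ 508.5, -254.3]), array([ 537.9, -252.7])) 0.05418233528013016
tab [ 495.8 -270.8] 56.29524841076132 -2.813426412219113
tab [ 495.8 -270.8] 57.2358898958752 -2.8162234566333764
```

```bash
python3 -m creep '0.010 -0.005 -0.03 0 0 0.016 100;0.010 -0.005 -0.03 0 0 0.016 100;0 0 -0.015 0 0 0 100;0 0 0 0 0 0 100'
```

```text
time: 2.5
tool_pos: [548.7, -243.6, 260.8]
tcp_rot: [3.136, -0.007, -3.081]
contact_force: [0.2, 0.6, 0.4]
grip_width: 92.1
finger_force: 0.0
```

```bash
python3 -m creep '0 0 0 0 0 0 100;0 0 0 0 0 0 100;0 0 0 0 0 0 100'
```

```text
time: 2.75
tool_pos: [550.3, -245.3, 267.2]
tcp_rot: [-3.14, 0.003, -3.081]
contact_force: [0.0, 0.5, -0.2]
grip_width: 91.5
finger_force: 0.0
```

```bash
python3 -m creep '0 -0.0065 -0.005 0 0 0 100;0 0 0 0 0 0 100;0 0 0 0 0 0 100;0 0 0 0 0 0 100'
python3 - <<'E'
from h import *
np.set_printoptions(precision=4,suppress=True)
for k in range(3):
    o=readout.get_obs();i=viewer.camera_info("wrist");print(o['tool_pos'],o['tcp_rot'],o['dq'],i['origin']);a=viewer.capture("wrist")[:,:,::-1]
np.save("wi3.npy",i,allow_pickle=True)
cv2.imwrite("pics/w3.png",a)
c=a[110:290,200:440];cv2.imwrite("pics/w3c.png",cv2.resize(c,(800,600),interpolation=cv2.INTER_CUBIC))
E
```

```text
time: 3.08
tool_pos: [549.7, -252.3, 260.4]
tcp_rot: [-3.142, 0.0, -3.082]
contact_force: [0.3, 0.4, 0.2]
grip_width: 92.0
finger_force: 0.0
[ 549.7321 -252.284   260.4432] [-3.1416  0.0002 -3.0818] [ 0.0022 -0.001   0.0022  0.0006 -0.0013  0.001 ] [ 477.1963 -256.8464  353.3594]
[ 549.7456 -252.2522  260.4091] [ 3.1415  0.0002 -3.0817] [ 0.004   0.0007  0.0012  0.0013 -0.0027 -0.0006] [ 477.2313 -256.7814  353.3433]
[ 549.7922 -252.1642  260.3975] [ 3.1416  0.0002 -3.0815] [ 0.003   0.0005 -0.0005 -0.0008 -0.0006  0.0007] [ 477.2576 -256.7336  353.3196]
```

View pics/w3c.png

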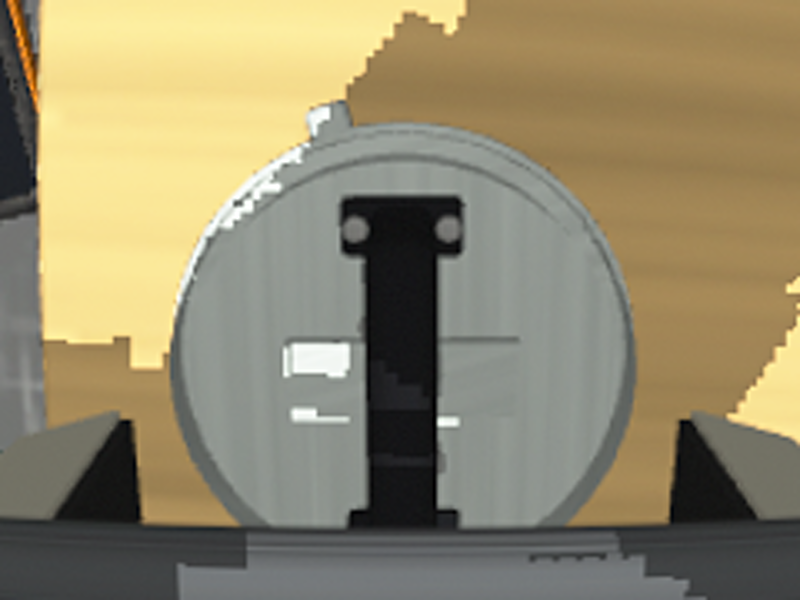

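The bar sits centred (u≈402) between the fingers (135 and 675) and parallel to them, with the tab at (332,110). I'll descend and grip.

```bash
python3 - <<'E'
from h import *
i=np.load("wi3.npy",allow_pickle=True).item()
t=plane("wrist",[(200+332*.3,110+106*.3)],136,i)[0];d=t[:2]-[549.6,-252.4];print(t,np.hypot(*d),np.arctan2(d[1],d[0])+np.pi)
E
python3 -m creep '0 0 -0.0115 0 0 0 100;0 0 -0.011 0 0 0 100;0 0 0 0 0 0 100;0 0 0 0 0 0 0;0 0 0 0 0 0 0;0 0 0 0 0 0 0;0 0 0 0 0 0 0;0 0 0 0 0 0 0' && python3 -m creep '0 0 0 0 0 0 0;0 0 0 0 0 0 0;0 0 0 0 0 0 0;0 0 0 0 0 0 0;0 0 0 0 0 0 0;0 0 0 0 0 0 0'
```

```text
[ 494.40132895 -270.63070552  136.        ] 58.13133328715133 0.3189949528271674
time: 3.9
tool_pos: [549.9, -252.2, 238.2]
tcp_rot: [-3.141, 0.001, -3.081]
contact_force: [-0.1, -0.0, 0.5]
grip_width: 63.1
finger_force: 0.0
time: 4.4
tool_pos: [549.8, -252.1, 237.7]
tcp_rot: [3.141, -0.0, -3.081]
contact_force: [0.2, 0.4, -0.2]
grip_width: 22.9
finger_force: 0.0
```

```bash
python3 -m creep '0 0 0 0 0 0 0;0 0 0 0 0 0 0;0 0 0 0 0 0 0;0 0 0 0 0 0 0;0 0 0.004 0 0 0 0;0 0 0.004 0 0 0 0;0 0 0.004 0 0 0 0;0 0 0.004 0 0 0 0' && python3 -m creep '0 0 0.012 0 0 0 0;0 0 0.024 0 0 0 0;0 0 0.030 0 0 0 0;0 0 0.030 0 0 0 0;0 0 0.020 0 0 0 0;0 0 0.008 0 0 0 0;0 0 0 0 0 0 0;0 0 0 0 0 0 0'
```

```text
time: 5.07
tool_pos: [549.7, -252.0, 253.8]
tcp_rot: [3.141, -0.001, -3.081]
contact_force: [0.8, 0.3, -4.5]
grip_width: 12.0
finger_force: 30.0
time: 5.73
tool_pos: [549.6, -251.9, 376.7]
tcp_rot: [3.141, -0.001, -3.081]
contact_force: [-0.0, -0.3, -4.7]
grip_width: 11.6
finger_force: 30.0
```

```bash
python3 -m creep '-0.003 0.010 0 0 0 -0.03 0;-0.006 0.022 0 0 0 -0.055 0;-0.008 0.030 0 0 0 -0.065 0;-0.006 0.024 0 0 0 -0.065 0;-0.002 0.012 0 0 0 -0.055 0;0 0.004 0 0 0 -0.035 0;0 0 0 0 0 0 0;0 0 0 0 0 0 0' &&  python3 -m creep '0 0 0 0 0 0 0;0 0 0 0 0 0 0;0 0 0 0 0 0 0'
python3 - <<'E'
from h import *
o=readout.get_obs();print(o['tool_pos'],o['tcp_rot'],o['dq'])
i=viewer.camera_info("wrist");np.save("wi4.npy",i,allow_pickle=True)
a=viewer.capture("wrist")[:,:,::-1];cv2.imwrite("pics/w4.png",a)
uv=proj("wrist",[[496,-4,198]],i)[0];print(uv)
cv2.imwrite("pics/w4c.png",cv2.resize(a[60:260,200:560],(800,444),interpolation=cv2.INTER_CUBIC))
E
```

```text
time: 6.4
tool_pos: [524.5, -149.9, 376.1]
tcp_rot: [3.141, -0.003, 2.898]
contact_force: [0.1, -0.3, -3.6]
grip_width: 11.7
finger_force: 30.0
time: 6.65
tool_pos: [524.8, -150.7, 377.2]
tcp_rot: [3.141, -0.001, 2.896]
contact_force: [-0.2, 0.3, -5.2]
grip_width: 11.7
finger_force: 30.0
[ 524.78912512 -150.69257956  377.24498146] [ 3.14145563e+00 -7.58601621e-04  2.89646662e+00] [ 0.0009847  -0.00546365 -0.00148542 -0.00070562  0.00212811  0.00475347]
[465.17448131 134.50205352]
```

View pics/w4c.png

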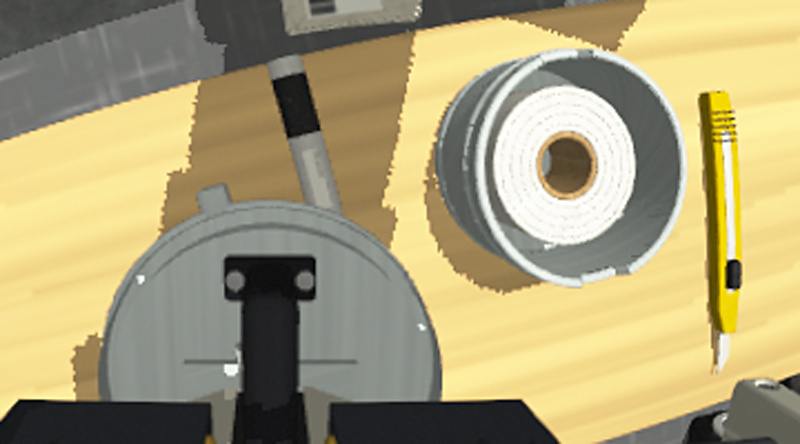

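The crop shows the roll canister's rim spanning u 477–686 and v 50–287, and the lid set hanging level with its tab at about (210,188). I'll fit the rim centre and the tab angle.

```bash
python3 - <<'E'
from h import *
np.set_printoptions(precision=2,suppress=True)
i=np.load("wi4.npy",allow_pickle=True).item()
k=360/800;g=lambda L:[(200+u*k,60+v*k) for u,v in L]
e=plane("wrist",g([(477,165),(686,165),(575,287),(650,85),(500,240),(500,87),(655,240)]),198,i)[:,:2]
A=np.c_[2*e,np.ones(len(e))];s=np.linalg.lstsq(A,(e**2).sum(1),rcond=None)[0]
r=np.sqrt(s[2]+s[0]**2+s[1]**2);print(s[:2],r,np.hypot(*(e-s[:2]).T))
t=plane("wrist",g([(210,188)]),272.5,i)[0,:2];d=t-[524.8,-150.7];print("tab",np.hypot(*d),np.arctan2(d[1],d[0])+np.pi)
# projected expected rim & notch overlay on enlarged crop
a=cv2.imread("pics/w4.png");c=a[70:200,385:525];big=cv2.resize(c,(700,650),interpolation=cv2.INTER_CUBIC)
cv2.imwrite("pics/w4d.png",big)
E
```

```text
[496.74  -5.46] 50.50236794153516 [49.98 52.47 51.86 49.38 50.02 51.31 48.37]
tab 58.7337298652003 0.049534513863013
```

View pics/w4d.png

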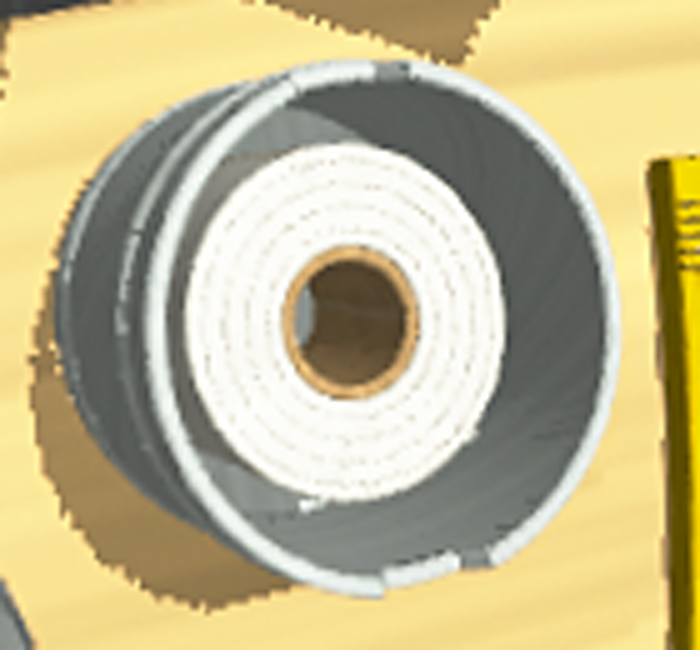

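```bash
python3 - <<'E'
from h import *
np.set_printoptions(precision=2,suppress=True)
i=np.load("wi4.npy",allow_pickle=True).item()
g=lambda L:[(385+u/5-.4,70+v/5-.4) for u,v in L]
e=plane("wrist",g([(147,320),(620,330),(565,170),(580,470),(170,440),(205,160),(265,555),(480,95)]),198,i)[:,:2]
A=np.c_[2*e,np.ones(len(e))];s=np.linalg.lstsq(A,(e**2).sum(1),rcond=None)[0]
print(s[:2],np.sqrt(s[2]+s[0]**2+s[1]**2),np.hypot(*(e-s[:2]).T))
n=plane("wrist",g([(296,90),(412,67),(383,594),(495,565)]),198,i)[:,:2]
print(n,np.hypot(*(n-s[:2]).T));a,b=n[:2].mean(0),n[2:].mean(0);d=b-a;print(a,b,(a+b)/2,np.arctan2(d[1],d[0]))
E
```

```text
[497.74  -4.98] 50.631510489634685 [51.31 51.7  50.33 50.35 50.81 50.58 49.89 50.05]
[[449.31 -16.77]
 [448.44   8.35]
 [546.63 -16.44]
 [546.63   9.4 ]] [49.84 51.07 50.21 50.97]
[448.88  -4.21] [546.63  -3.52] [497.75  -3.87] 0.007041992254750598
```

```bash
python3 -m creep '-0.002 0.010 0 0 0 0 0;-0.005 0.026 0 0 0 0 0;-0.007 0.035 0 0 0 0 0;-0.006 0.034 0 0 0 -0.01 0;-0.005 0.026 0 0 0 -0.01 0;-0.002 0.0115 0 0 0 0 0;-0.0007 0.0039 0 0 0 0 0;0 0 0 0 0 0 0' &&  python3 -m creep '0 0 -0.015 0 0 0 0;0 0 -0.015 0 0 0 0;0 0 -0.015 0 0 0 0;0 0 -0.006 0 0 0 0;0 0 -0.002 0 0 0 0;0 0 0 0 0 0 0;0 0 0 0 0 0 0;0 0 0 0 0 0 0' && python3 -m creep '0 0 0 0 0 0 0;0 0 0 0 0 0 0'
```

```text
time: 7.37
tool_pos: [497.0, -3.0, 378.0]
tcp_rot: [-3.141, 0.001, 2.879]
contact_force: [-0.2, 0.3, -4.3]
grip_width: 11.8
finger_force: 30.0
time: 8.03
tool_pos: [497.6, -4.1, 325.6]
tcp_rot: [3.141, 0.002, 2.876]
contact_force: [0.0, 0.3, -4.3]
grip_width: 11.7
finger_force: 30.0
time: 8.2
tool_pos: [497.3, -3.8, 325.3]
tcp_rot: [3.141, 0.001, 2.877]
contact_force: [-1.1, 0.6, -4.3]
grip_width: 11.7
finger_force: 30.0
```

```bash
python3 -m creep '0 -0.0003 -0.002 0 0 0 0;0 0 -0.002 0 0 0 0;0 0 -0.002 0 0 0 0;0 0 -0.002 0 0 0 0;0 0 0 0 0 0 0' && python3 -m creep '0 0 -0.0015 0 0 0 0;0 0 -0.0015 0 0 0 0;0 0 -0.0015 0 0 0 0;0 0 0 0 0 0 0;0 0 0 0 0 0 0'  && python3 -m creep '0 0 -0.0015 0 0 0 0;0 0 -0.0015 0 0 0 0;0 0 0 0 0 0 0;0 0 0 0 0 0 0;0 0 0 0 0 0 0'
python3 - <<'E'
from h import *
cv2.imwrite("pics/w5.png",viewer.capture("wrist")[:,:,::-1])
E
```

```text
time: 8.62
tool_pos: [496.9, -4.0, 316.2]
tcp_rot: [-3.142, -0.001, 2.877]
contact_force: [-0.1, -0.2, -4.5]
grip_width: 11.5
finger_force: 30.0
time: 9.03
tool_pos: [497.1, -4.0, 312.1]
tcp_rot: [3.142, -0.0, 2.877]
contact_force: [0.1, -0.1, -4.2]
grip_width: 12.0
finger_force: 30.0
time: 9.45
tool_pos: [497.1, -4.0, 309.3]
tcp_rot: [3.141, 0.0, 2.877]
contact_force: [-0.5, -0.0, -4.9]
grip_width: 11.9
finger_force: 30.0
```

```bash
python3 -m creep '0 0 -0.001 0 0 0 0;0 0 -0.001 0 0 0 0;0 0 0 0 0 0 0;0 0 0 0 0 0 0;0 0 0 0 0 0 0' && python3 -m creep '0 0 -0.001 0 0 0 0;0 0 0 0 0 0 0;0 0 0 0 0 0 0;0 0 0 0 0 0 0'  && python3 -m creep '0 0 -0.001 0 0 0 0;0 0 0 0 0 0 0;0 0 0 0 0 0 0;0 0 0 0 0 0 0'
```

```text
time: 9.92
tool_pos: [497.1, -4.0, 307.2]
tcp_rot: [3.142, 0.0, 2.877]
contact_force: [0.1, -0.6, -3.8]
grip_width: 11.4
finger_force: 30.0
time: 10.25
tool_pos: [497.2, -4.0, 306.5]
tcp_rot: [3.141, 0.001, 2.877]
contact_force: [-0.6, -0.0, -1.9]
grip_width: 11.7
finger_force: 30.0
time: 10.58
tool_pos: [497.1, -4.0, 305.3]
tcp_rot: [3.142, 0.0, 2.877]
contact_force: [1.2, 0.1, -2.2]
grip_width: 12.2
finger_force: 30.0
```

The load fell from about 4.5 N to 2 N at TCP z 306.5, the height predicted for fully home. A tab caught on the rim would have stopped it about 6 mm higher. The cover now floats within its play, so I'll turn it 1.296 rad clockwise.

```bash
python3 -m creep '0 0 0 0 0 -0.04 0;0 0 0 0 0 -0.081 0;0 0 0 0 0 -0.081 0;0 0 0 0 0 -0.081 0;0 0 0 0 0 -0.081 0;0 0 0 0 0 -0.081 0;0 0 0 0 0 -0.081 0;0 0 0 0 0 -0.081 0' &&  python3 -m creep '0 0 0 0 0 -0.081 0;0 0 0 0 0 -0.081 0;0 0 0 0 0 -0.081 0;0 0 0 0 0 -0.081 0;0 0 0 0 0 -0.081 0;0 0 0 0 0 -0.081 0;0 0 0 0 0 -0.081 0;0 0 0 0 0 -0.081 0' && python3 -m creep '0 0 0 0 0 -0.041 0;0 0 0 0 0 0 0;0 0 0 0 0 0 0;0 0 0 0 0 0 0;0 0 0 0 0 0 0;0 0 0 0 0 0 0'
python3 - <<'E'
from h import *
o=readout.get_obs();print(o['tool_pos'],o['tcp_rot'],o['joint_positions'])
i=viewer.camera_info("wrist");np.save("wi6.npy",i,allow_pickle=True)
a=viewer.capture("wrist")[:,:,::-1];cv2.imwrite("pics/w6.png",a)
cv2.imwrite("pics/side6.png",viewer.capture("side")[:,:,::-1]);cv2.imwrite("pics/scene6.png",viewer.capture("scene")[:,:,::-1])
E
```

```text
time: 11.25
tool_pos: [497.1, -4.0, 305.3]
tcp_rot: [3.141, 0.0, 2.266]
contact_force: [0.8, -1.1, -1.8]
grip_width: 11.4
finger_force: 30.0
time: 11.92
tool_pos: [497.1, -4.0, 305.2]
tcp_rot: [3.141, -0.0, 1.618]
contact_force: [-0.0, -0.5, -2.6]
grip_width: 11.8
finger_force: 30.0
time: 12.42
tool_pos: [497.1, -4.0, 305.2]
tcp_rot: [3.142, 0.0, 1.581]
contact_force: [0.1, 0.0, -1.6]
grip_width: 12.0
finger_force: 30.0
[497.09892855  -4.0171239  305.23664616] [3.14151143e+00 2.61045459e-05 1.58146064e+00] [-1.62373177e-01  2.80323612e-01  1.57596160e+00 -1.22249153e-05
  1.28522293e+00 -1.73034052e-01]
```

```bash
python3 - <<'E'
from h import *
i=np.load("wi6.npy",allow_pickle=True).item()
print(proj("wrist",[[497,-4,222],[555,-4,202],[439,-4,202],[521,-4,220],[473,-4,220]],i))
a=cv2.imread("pics/w6.png")[90:290,180:460];b=cv2.imread("pics/side6.png")[125:225,275:405];c=cv2.imread("pics/scene6.png")[160:260,275:405]
x=cv2.resize(a,(800,571)[:2],interpolation=2)
x=cv2.resize(a,(520,371),interpolation=2);x=cv2.copyMakeBorder(x,0,600-371,0,280,cv2.BORDER_CONSTANT)
x[0:215,520:800]=cv2.resize(b,(280,215),interpolation=2);x[220:435,520:800]=cv2.resize(c,(280,215),interpolation=2)
cv2.imwrite("pics/comb.png",x)
E
```

```text
[[321.18650518 239.49615021]
 [404.99744615 228.46038351]
 [237.21760974 226.79212148]
 [359.70320043 238.4691326 ]
 [282.63416829 237.71406919]]
```

View pics/comb.png

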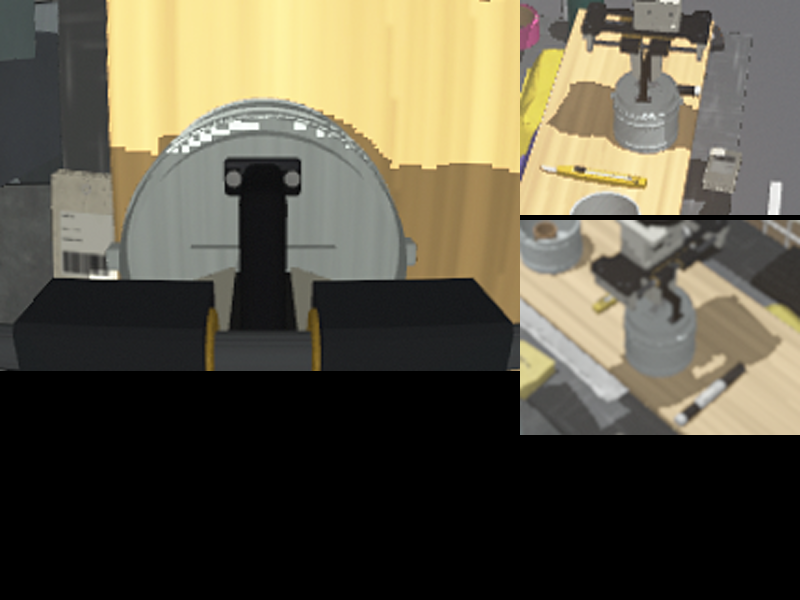

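The wrist view shows both tabs beside the cover, at (113,257) and (411,250), and the slot edge is level at v≈247. That puts the key about 0.04 rad clockwise of the slot. The canister stands upright with the lid flush. I'll trim by -0.03 rad and lift slowly, watching the force.

```bash
python3 -m creep '0 0 0 0 0 -0.03 0;0 0 0 0 0 0 0;0 0 0 0 0 0 0' && python3 -m creep '0 0 0.001 0 0 0 0;0 0 0.001 0 0 0 0;0 0 0.001 0 0 0 0;0 0 0.001 0 0 0 0;0 0 0 0 0 0 0;0 0 0 0 0 0 0' && python3 -m creep '0 0 0.001 0 0 0 0;0 0 0.001 0 0 0 0;0 0 0.001 0 0 0 0;0 0 0 0 0 0 0;0 0 0 0 0 0 0'
```

```text
time: 12.82
tool_pos: [497.1, -4.0, 305.2]
tcp_rot: [3.141, -0.0, 1.552]
contact_force: [-0.4, -0.6, -1.6]
grip_width: 11.5
finger_force: 30.0
time: 13.32
tool_pos: [497.1, -4.0, 309.3]
tcp_rot: [3.141, 0.0, 1.551]
contact_force: [-0.8, -0.4, -2.7]
grip_width: 11.8
finger_force: 30.0
time: 13.73
tool_pos: [497.1, -4.0, 312.3]
tcp_rot: [3.141, 0.0, 1.551]
contact_force: [-0.4, -0.1, -3.0]
grip_width: 12.1
finger_force: 30.0
```

```bash
python3 -m creep '0 0 0 0 0 0 0;0 0 0 0 0 0 0' ;python3 - <<'E'
from h import *
f=[]
for k in range(6):
    f.append(readout.get_obs()['contact_force'][2]);a=viewer.capture("wrist")[:,:,::-1]
print(f,np.mean(f));np.save("wi7.npy",viewer.camera_info("wrist"),allow_pickle=True)
cv2.imwrite("pics/w7.png",a)
E
```

```text
time: 13.9
tool_pos: [497.1, -4.0, 312.2]
tcp_rot: [3.142, -0.0, 1.551]
contact_force: [-0.8, -0.1, -2.5]
grip_width: 12.0
finger_force: 30.0
[np.float64(-2.5010224235559173), np.float64(-2.0882414309727686), np.float64(-2.21869202017671), np.float64(-1.411207446848728), np.float64(-1.2412654698651115), np.float64(-3.0211721801144122)] -2.0802668285889414
```

```bash
python3 -m creep '0 0 0.002 0 0 0 0;0 0 0.002 0 0 0 0;0 0 0.003 0 0 0 0;0 0 0.003 0 0 0 0;0 0 0.0045 0 0 0 0;0 0 0.006 0 0 0 0;0 0 0.008 0 0 0 0;0 0 0.009 0 0 0 0' && python3 -m creep '0 0 0.010 0 0 0 0;0 0 0.009 0 0 0 0;0 0 0.007 0 0 0 0;0 0 0.005 0 0 0 0;0 0 0.003 0 0 0 0;0 0 0 0 0 0 0;0 0 0 0 0 0 0;0 0 0 0 0 0 0' && python3 -m creep '0 0 0 0 0 0 0;0 0 0 0 0 0 0;0 0 0 0 0 0 0;0 0 0 0 0 0 0;0 0 0 0 0 0 0;0 0 0 0 0 0 0'
python3 - <<'E'
from h import *
np.set_printoptions(precision=1,suppress=True)
f=[]
for k in range(6):
    o=readout.get_obs();f.append(o['contact_force'][2]);a=viewer.capture("side")[:,:,::-1]
print(np.mean(f),o['tool_pos'],abs(o['dq']).max());cv2.imwrite("pics/side8.png",a)
b=cv2.imread("pics/side6.png")
# inner lid on canister, in side view: expected pixels if seated
for X in ([497,-4,208],[497,-4,229],[497,-4,282],[497,-4,265]): p=proj("side",[X])[0];print(X,p,a[int(p[1]),int(p[0])],b[int(p[1]),int(p[0])])
# did canister / others move? diff outside arm
d=cv2.absdiff(a,b).max(2)>40;ys,xs=np.nonzero(d);print(xs.min(),xs.max(),ys.min(),ys.max(),d.sum())
p=proj("side",[[497,-4,122]])[0];print("base",p,"diff below rim",d[int(p[1])-12:int(p[1])+12,int(p[0])-35:int(p[0])+35].sum())
E
```

```text
time: 14.87
tool_pos: [497.1, -4.0, 350.5]
tcp_rot: [-3.142, -0.0, 1.551]
contact_force: [0.4, 0.0, -1.9]
grip_width: 12.2
finger_force: 30.0
time: 15.53
tool_pos: [497.0, -4.0, 383.3]
tcp_rot: [-3.141, -0.0, 1.551]
contact_force: [-0.4, -0.3, -2.2]
grip_width: 11.9
finger_force: 30.0
time: 16.03
tool_pos: [497.1, -4.0, 383.7]
tcp_rot: [3.142, -0.0, 1.551]
contact_force: [0.2, 0.5, -2.0]
grip_width: 11.6
finger_force: 30.0
-2.2236064220929577 [497.1  -4.  383.7] 0.002573447331203007
[497, -4, 208] [333.2 167.4] [135 138 138] [42 51 60]
[497, -4, 229] [333.2 162.6] [127 131 132] [46 53 62]
[497, -4, 282] [333.4 150. ] [43 50 60] [ 70  89 103]
[497, -4, 265] [333.3 154.1] [121 124 125] [47 54 61]
285 496 13 243 6918
base [333.  186.5] diff below rim 86
```

The tool carries only the cover's weight (about 2.1 N, against about 4.5 N for both lids). It is still, 80 mm above its seat, so I'm handing the job in.

```bash
python3 -c "
from plant import order
print(order.close_job())"
```

```text
the job is handed in; nothing more can be done
None
```

I handed the job in at about 16 s: the inner lid is seated on the label-roll canister, and the cover is held level 80 mm above it. The seating height and the wrist force confirmed the inner lid was fully home and only the cover was lifted. I did not view a picture after the lift; the before-and-after side-view comparison showed some changed pixels around the canister's base, which I took for shadow.

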